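Open a bayonet-capped strainer and stand its basket in the ring rest

ROBOT

A 6-joint arm with a two-finger parallel gripper is mounted at the origin on a cart in front of the work surface, level with it; the furniture and walls round the work are solid. World frame = base frame: x ahead of the robot, y to its left, z up, the work surface at z = 0. Lengths are in m, angles in rad, forces in N, time in s.
With the tool pointing down it reaches from about 0.3 to 0.775 m from the base axis. Payload 14.6 kg.
Tool frame: the origin (TCP) lies midway between the tips of the shut fingers; the grasp point (between the pads) lies 19 mm behind it; z points along the fingers, y is the line along which they close (so a half turn about z gives the same grasp; the last joint's range is limited). The gripper opens to 94 mm and grips with 3 to 60 N. Pads are 16 mm wide; open, the fingers measure 119 mm over their backs; the gripper's body (75 mm by 177 mm) begins 78 mm behind the grasp point.
Start: joints at [1.23, 0.3, 1.521, -0, 1.321, -0.067], TCP at [0.149, 0.53, 0.205] pointing down, gripper open.
Joint ranges: [-3.03, 3.03], [-0.79, 2.21], [0.23, 2.52], [-1.04, 4.18], [0, 3.07], [-2.55, 2.55]. Speed limits (rad/s): [2.22, 2.22, 2.57, 3.14, 3.14, 3.14].

INTERFACE

Orientations are given as [roll, pitch, yaw] about the fixed x, y, z axes, in that order (R = Rz(yaw) Ry(pitch) Rx(roll)).
In Python, from station import ctrl gives the robot as it stands. The module is installed in compiled form; this text tells all that it offers.
- The arm moves only by the tool servo_tool, never from a script. Its argument "plan" is a list of rows, each a list of 7 numbers: the opening in per cent of the stroke, from 0 (shut) to 100 (fully open), then the shift along the tool's x, y, z in m, then the turn, a rotation vector about the tool's x, y, z in rad. A call has exactly 8 rows; each row shifts and turns the commanded pose from where the row before left it, along the tool's axes as they then stand; what a row does not reach is not made up. A row lasts 1/8 s, in which the tool goes at most 62.5 mm and 10.7 degrees, less where a joint would pass 70% of its speed; a pose out of reach is approached as far as the arm can. A call with a gripper value outside its range is refused whole. The fingers move at their own pace and stop on an object; "force" is the grip in N (left out, the last holds). Time passes only in rows, so rows that do not move let the fingers close, or fill a call up. It gives the time, the measured TCP pose, the force, the opening and the grip force at its end, in the units of the state.
- ctrl.get_obs(): the state, without advancing time (a new reading comes with each control period).
- ctrl.camera(name): name is "side" or "top"; returns a dict with "pixels" (384x512x3 uint8, red, green, blue), "z_map" (384x512 float32, m along the optical axis (not along the pixel's ray), 0 where there is no reading), "mtx" (3x3 intrinsics, pixels), "dist" ([k1, k2, p1, p2, k3] as OpenCV has them; the pictures are not rectified), "pose" (4x4, takes a point from camera to world coordinates). Camera axes: x right, y up, looking along -z (the intrinsics and any distortion apply to the point x, -y, -z); pixel columns grow to the right and rows downward; lengths in m; the calibration is good to about 2 mm. A picture is of the moment at which its call begins.
- ctrl.hand_in(): hands the job in; it is judged then, once.
The state is a dict: "time_s": time; "qpos": joint angles; "joint_vel": joint speeds; "tau": joint torques, N m; "ee_pos": TCP position; "eef_rot": TCP orientation; "force": force on the tool from outside, world axes, zero at the start; "moment": the same for the moment, N m; "grip_width": finger opening in m; "grip_force": force on a finger pad.
Only numpy, scipy, OpenCV 4.12 (cv2) and the standard library are available. Lean on these libraries where they do the work, as an engineer would, in place of code of your own. Each camera call takes 0.05 s, during which the arm holds its last target. There are 200 camera calls.

TASK

Open the pipe strainer for cleaning: press its cap down against the spring, twist it a quarter turn anticlockwise to free it from its lug pins, lift it off without forcing it and set it gently, upright and wholly on the plywood board. Then lift the round-bottomed basket out of the strainer and set it gently in the ring rest, so that it sits level and centred there. Leave the small parts lying round about where they are.

Things in the scene. Friction and masses are not known exactly. Their poses are not given: they have to be found in the camera images.
- strainer: Grey cast pipe strainer bolted to the bench (fixed), mouth up. Origin: centre of its underside, z up. Foot 110 mm across with four bolts, body 76 mm across, rim at z = 84 mm. Pipe stubs along +y and -y, to 70 mm from the axis, at z = 32 mm. Two steel lug pins, 6 mm thick, stick out of the neck along +x and -x to 45 mm from the axis, at z = 70 mm.
- seal_ring (a joint): Black sprung sealing ring in the strainer's rim that pushes the cap up: 0 with the cap locked, grows in m as the cap is pressed (5 N at 0, 8 N at 0.0055, hard stop at 0.008 with 10 N), -0.001 with the cap off, when its top stands 95 mm above the bench, 67 mm across inside.
- cap: Loose aluminium bayonet cap on the strainer, 0.26 kg, 91 mm across, 92 mm high. Origin: centre of its lower edge, z up. Skirt with two J slots to z = 33 mm, hollow dome 76 mm across to z = 68 mm, a wing grip on top. Locked: origin 62 mm above the strainer's, axes parallel to the strainer's (few degrees of play), each pin in a 5.5 mm deep notch, held by the spring.
- cap_grip (a point): Centre of the cap's wing grip, 80 mm above the cap's origin: upright bar along the cap's x, 62 mm long, 14 mm thick (y), 24 mm high. To free the cap: press it 7 mm down (6 to 8 do), keep it down and turn 84 degrees (1.47 rad; 79 to 89 do, then it stops) anticlockwise seen from above, then lift straight up; it is clear of the basket 60 mm above its locked height.
- basket: Loose perforated steel basket, 0.17 kg, hidden under the cap at first: round-bottomed cup 52 mm across, a hemisphere of 26 mm radius below. Origin: lowest point of the bottom, z up. Flange 63 mm across at z = 44 to 47 mm, by which it hangs in the strainer (origin 34 mm above the strainer's, 1.5 mm of play round it). It lifts straight out.
- basket_grip (a point): Centre of the grip bar of the bail over the basket's mouth, 74 mm above the basket's origin: flat upright bar along the basket's x axis, 48 mm long, 8 mm thick (y), 14 mm high; 20 mm of free height between bar and flange.
- ring_rest: Dark steel rest fixed to the bench: foot 84 mm across, three legs, and a level ring 54 mm across outside with a bore of 40 mm, its top 38 mm above the bench, 8 mm thick. Origin: centre of its underside.
- ring_seat (a point): Point on the ring rest's axis, 28.6 mm above the bench: the basket's origin lies here when its round bottom sits in the ring.
- board: Loose flat plywood board on the bench, 300 mm (its x) by 250 mm (its y) by 12 mm. Origin: centre of its underside. The cap goes on it, skirt down (cap origin then 12 mm above the board's origin), not over its edge.
- cutter: Small round valve-seat cutter, 39 mm across, 24 mm high, standing on the bench; not part of the job. Origin: centre of its underside.
- elbow: Dark iron pipe elbow, 51 x 51 x 34 mm, lying on the bench; not part of the job. Origin: centre of its underside.
- pipe_nipple: Threaded pipe nipple, 76 mm long (along its y), 24 mm thick, lying on the bench; not part of the job. Origin: centre of its underside.
- thread_cap: Plastic thread protector, a ribbed cup 41 mm across and 30 mm high, on the bench; not part of the job. Origin: centre of its underside.
- tape: Roll of black tape, 55 mm across, 19 mm high, lying flat on the bench; not part of the job. Origin: centre of its underside.
There are look-alikes about, which are no part of the job. Of the things that look like the strainer, the largest one is meant. Leave any white look-alike of the ring_rest alone.

How it is judged:
By the outcome, as a careful person would: the job done as asked, in the order asked, and still so for the second after the job is handed in, with the robot touching nothing.
It also fails if it takes over 72 s, if anything falls off the work surface, if the arm or the gripper's body presses on something with over 40 N, if the wrist force passes 120 N, or if a joint passes its speed limit or range.

## Working session

There is one attempt and no reset: what is moved stays moved. The work goes in short steps, Python scripts to look and compute and a tool call to move; the robot and the scene stay as the last step left them, time stands still between calls to the robot, and variables do not carry over. Pictures are saved under pics/ and viewed, at most 10 in all, crops included, and the job is handed in when it is done.

Besides the shell and the picture viewer there is one more tool, called after "Request:" as name(argument=value, ...), one argument or row to a line, values as JSON. servo_tool: Moves the arm, as the interface text tells. Its arguments: {"type":"object","properties":{"plan":{"type":"array","items":{"type":"array","items":{"type":"number"}}},"force":{"type":"number"}},"required":["plan"]}

```bash
mkdir -p pics; cat > h.py <<'E'
import numpy as np, cv2
from station import ctrl
def cam(n):
    c=ctrl.camera(n); return c
def save(c,f,box=None,s=1):
    im=c["pixels"][:,:,::-1]
    if box: im=im[box[1]:box[3],box[0]:box[2]]
    im=cv2.resize(im,None,fx=s,fy=s,interpolation=cv2.INTER_CUBIC); cv2.imwrite(f,im)
def ray(c,uv):
    p=cv2.undistortPoints(np.array(uv,float).reshape(-1,1,2),c["mtx"],np.array(c["dist"])).reshape(-1,2)
    d=np.c_[p[:,0],-p[:,1],-np.ones(len(p))]
    T=c["pose"]; return T[:3,3], d@T[:3,:3].T, d
def onplane(c,uv,z):
    o,d,_=ray(c,uv); return o+d*((z-o[2])/d[:,2])[:,None]
def depth(c,uv):
    uv=np.array(uv).reshape(-1,2); o,d,_=ray(c,uv); zz=np.array([c["z_map"][int(round(v)),int(round(u))] for u,v in uv])
    return o+d*zz[:,None]
def cloud(c):
    v,u=np.mgrid[:384,:512]; o,d,_=ray(c,np.c_[u.ravel(),v.ravel()])
    P=o+d*c["z_map"].ravel()[:,None]; P[c["z_map"].ravel()==0]=np.nan
    return P.reshape(384,512,3)
E
python3 - <<'E'
from h import *
print(ctrl.get_obs())
ims=[]
for n in("top","side"):
    c=cam(n); save(c,f"pics/{n}0.png",None,1.5); print(n,c["pose"].round(3).tolist(),c["mtx"].round(1).tolist(),c["dist"])
    np.savez(f"{n}0.npz",**c)
E
```

```text
{'time_s': 0.0, 'qpos': array([ 1.23039195e+00,  3.00459568e-01,  1.52157061e+00, -2.37011327e-05,
        1.32070315e+00, -6.65933499e-02]), 'joint_vel': array([-4.24842601e-04,  7.21261678e-04,  1.96100427e-03,  5.03833488e-04,
       -1.25732591e-03, -1.57256501e-05]), 'tau': array([ 4.98035715e-04, -5.31775725e+01, -3.52765381e+01,  7.09727174e-02,
        2.41203932e-02, -4.43341730e-05]), 'ee_pos': array([0.1486397 , 0.52926409, 0.20489709]), 'eef_rot': array([-3.14045298e+00, -5.29987884e-05,  2.86778748e+00]), 'force': array([-0.66933142, -0.49668041,  0.22205585]), 'moment': array([ 0.01458196,  0.03795927, -0.04383048]), 'grip_force': 0.0, 'grip_width': 0.09383257145621668}
top [[-0.009, 0.986, -0.165, 0.347], [-1.0, -0.011, -0.012, 0.048], [-0.014, 0.165, 0.986, 1.393], [0.0, 0.0, 0.0, 1.0]] [[429.8, 0.0, 259.8], [0.0, 429.8, 198.0], [0.0, 0.0, 1.0]] [-0.04967995  0.          0.          0.          0.        ]
side [[-0.936, 0.159, -0.315, 0.248], [-0.352, -0.352, 0.867, 0.937], [0.027, 0.922, 0.385, 0.515], [0.0, 0.0, 0.0, 1.0]] [[374.8, 0.0, 254.4], [0.0, 374.8, 197.4], [0.0, 0.0, 1.0]] [-0.06021306  0.          0.          0.          0.        ]
```

View pics/top0.png

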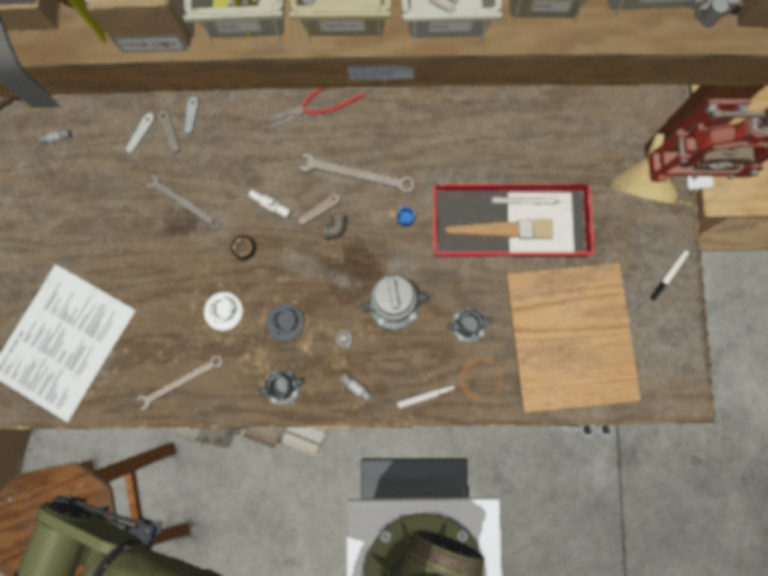

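View pics/side0.png

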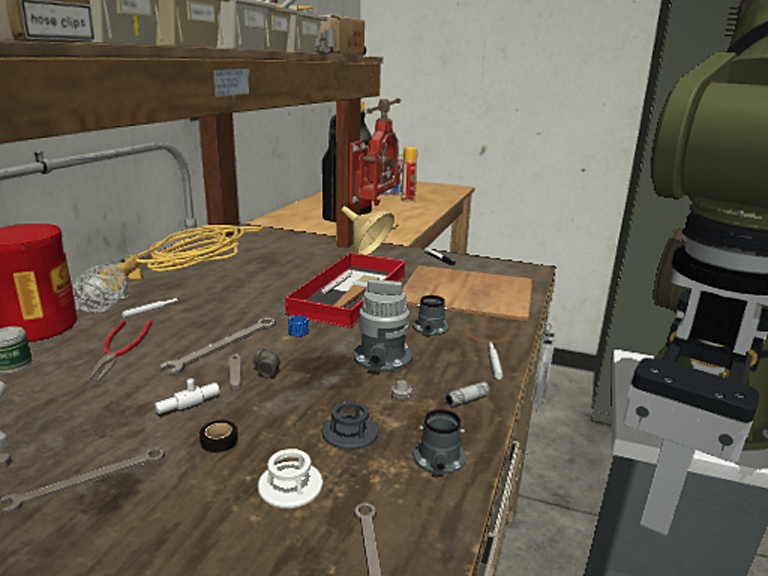

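Top: the capped strainer is at 1.5x pixel (395,300), and the uncapped smaller look-alikes are at (470,323) and (281,387). The capped one is the largest and the only one with a cap. The dark ring rest is at (285,322) and its white look-alike at (223,311). The board is at (575,337). Next I measure and make one confirming crop.

```bash
python3 - <<'E'
from h import *
t=dict(np.load("top0.npz")); s=dict(np.load("side0.npz"))
save(t,"pics/crop0.png",(165,175,335,275),4.5)
Pt=cloud(t); Ps=cloud(s)
def sel(P,box,z0,z1):
    u0,v0,u1,v1=box; Q=P[v0:v1,u0:u1].reshape(-1,3); return Q[(Q[:,2]>z0)&(Q[:,2]<z1)]
def circ(Q): 
    (c,r)=cv2.minEnclosingCircle(Q[:,:2].astype(np.float32)); return np.round(c,4),round(r,4)
def rep(n,Q):
    if len(Q)<5: print(n,len(Q)); return
    r=cv2.minAreaRect(Q[:,:2].astype(np.float32)*1000)
    print(n,len(Q),"med",np.median(Q,0).round(4),"circ",circ(Q),"rect",np.round(r[0],1),np.round(r[1],1),round(r[2],1),"zmax",np.percentile(Q[:,2],[50,95]).round(4))
B=(240,178,292,222); S=(232,180,278,252)
rep("grip top",sel(Pt,B,.143,.17)); rep("grip side",sel(Ps,S,.138,.17))
rep("dome top",sel(Pt,B,.122,.136)); rep("dome side",sel(Ps,S,.1,.128)); 
rep("pins etc side",sel(Ps,S,.06,.095));rep("foot top",sel(Pt,B,.003,.02))
R=(172,198,208,232); RS=(210,262,255,302)
rep("ring top",sel(Pt,R,.03,.05)); rep("ring side",sel(Ps,RS,.03,.05)); rep("foot t",sel(Pt,R,.003,.02))
# board by colour
hsv=cv2.cvtColor(t["pixels"],cv2.COLOR_RGB2HSV); print(hsv[225,380],hsv[160,300],hsv[240,300])
print("board z t",np.median(Pt[200:250,360:405,2]),"s",np.median(Ps[185:200,290:340,2]), "bench", np.median(Pt[245:255,300:330,2]))
m=((hsv[...,0]>8)&(hsv[...,0]<22)&(hsv[...,2]>130)&(hsv[...,1]>60)).astype(np.uint8)
m[:170]=0; m=cv2.morphologyEx(m,cv2.MORPH_OPEN,np.ones((5,5)))
k=max(cv2.findContours(m,0,2)[0],key=cv2.contourArea); bx=cv2.boxPoints(cv2.minAreaRect(k)); w=onplane(t,bx,.012); print(bx,w.round(3),w.mean(0))
E
```

```text
grip top 97 med [0.5659 0.0572 0.1532] circ (array([0.567 , 0.0556]), 0.0308) rect [566.6  57.9] [61.3 13.6] 8.9 zmax [0.1532 0.1577]
grip side 171 med [0.561  0.0626 0.148 ] circ (array([0.5618, 0.0589]), 0.0311) rect [561.5  60.8] [61.9 16.3] 9.0 zmax [0.148  0.1552]
dome top 401 med [0.5648 0.0547 0.1298] circ (array([0.5662, 0.0579]), 0.0389) rect [565.   58.7] [73.8 75.1] 0.2 zmax [0.1298 0.1338]
dome side 300 med [0.5488 0.0893 0.1139] circ (array([0.5607, 0.0652]), 0.0394) rect [557.1  79.1] [78.5 39.1] 14.7 zmax [0.1139 0.1266]
pins etc side 353 med [0.5486 0.0931 0.0764] circ (array([0.5577, 0.0661]), 0.0446) rect [549.7  82.1] [88.9 40.5] 26.6 zmax [0.0764 0.0933]
foot top 358 med [0.5363 0.0458 0.0059] circ (array([0.5735, 0.0511]), 0.1051) rect [575.3  47.1] [167.6 143. ] 89.4 zmax [0.0059 0.0143]
ring top 110 med [0.5282 0.2971 0.0375] circ (array([0.529 , 0.2967]), 0.0274) rect [528.6 296.9] [52.8 52.3] 16.8 zmax [0.0375 0.0433]
ring side 240 med [0.5237 0.3002 0.0375] circ (array([0.5259, 0.2972]), 0.0289) rect [525.  297.8] [53.3 53.8] 20.4 zmax [0.0375 0.0394]
foot t 496 med [0.5288 0.2959 0.0065] circ (array([0.5247, 0.296 ]), 0.0779) rect [528.1 296. ] [116.8 109.2] 89.8 zmax [0.0065 0.012 ]
[ 16 104 181] [23 24 94] [ 18  77 122]
board z t nan s nan bench nan
[[335.1073  175.0238 ]
 [424.9101  172.62906]
 [427.77313 279.9927 ]
 [337.97034 282.38745]] [[ 0.652 -0.183  0.012]
 [ 0.657 -0.48   0.012]
 [ 0.309 -0.465  0.012]
 [ 0.305 -0.179  0.012]] [ 0.48083629 -0.32671599  0.012     ]
```

View pics/crop0.png

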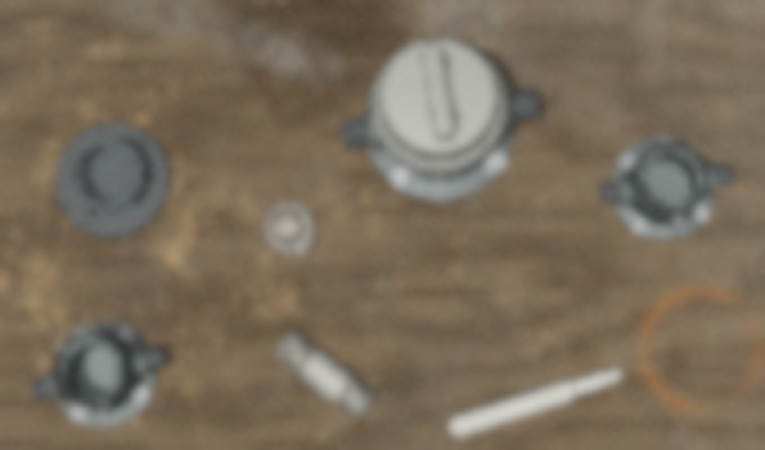

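The crop confirms it: the only capped and largest strainer is at (440,95), and the dark ring rest is at (112,178). Now a motion helper and the board corners.

```bash
cat >> h.py <<'E'
from scipy.spatial.transform import Rotation as Ro
def state():
    o=ctrl.get_obs(); return o["ee_pos"],Ro.from_euler("xyz",o["eef_rot"]),o
def rows(target,yaw,n,start=None):
    """constant steps to pose pointing down; prints shifts in tool axes as they stand"""
    if start is None: p,R,o=state()
    else: p,R=start
    G=Ro.from_euler("xyz",[np.pi,0,yaw]); y0=R.as_euler("xyz")[2]
    dy=(yaw-y0)/n; step=(np.array(target)-p)/n
    for i in range(n):
        d=R.inv().apply(step); N=Ro.from_euler("xyz",[np.pi,0,y0+dy*(i+1)]); w=(R.inv()*N).as_rotvec()
        print([*d.round(4).tolist(),*w.round(4).tolist()]); R=N
def brief():
    o=ctrl.get_obs(); print({k:np.round(v,4).tolist() for k,v in o.items() if k not in("joint_vel","tau")})
E
python3 - <<'E'
from h import *
t=dict(np.load("top0.npz"))
w=onplane(t,[(339,181),(413,176),(426,268),(349,274)],.012); print(w.round(3),w.mean(0).round(3),[np.linalg.norm(w[i]-w[i-1]).round(3) for i in range(4)])
rows([.5645,.059,.2],.16,16)
s=dict(np.load("side0.npz")); Ps=cloud(s)
print(Ps[190,300],Ps[195,320], cloud(t)[225,380])
E
```

```text
[[ 0.632 -0.195  0.012]
 [ 0.646 -0.44   0.012]
 [ 0.346 -0.462  0.012]
 [ 0.331 -0.215  0.012]] [ 0.489 -0.328  0.012] [np.float64(0.302), np.float64(0.245), np.float64(0.3), np.float64(0.247)]
[-0.033, -0.0213, 0.0003, -0.001, 0.0, 0.1692]
[-0.0361, -0.0154, 0.0003, 0.0, -0.0, 0.1692]
[-0.0382, -0.0091, 0.0003, -0.0, -0.0, 0.1692]
[-0.0392, -0.0026, 0.0003, 0.0, -0.0, 0.1692]
[-0.039, 0.0041, 0.0003, -0.0, -0.0, 0.1692]
[-0.0378, 0.0106, 0.0003, 0.0, -0.0, 0.1692]
[-0.0355, 0.0168, 0.0003, -0.0, -0.0, 0.1692]
[-0.0321, 0.0225, 0.0003, 0.0, -0.0, 0.1692]
[-0.0279, 0.0276, 0.0003, 0.0, -0.0, 0.1692]
[-0.0228, 0.0319, 0.0003, 0.0, -0.0, 0.1692]
[-0.0171, 0.0353, 0.0003, -0.0, -0.0, 0.1692]
[-0.0109, 0.0377, 0.0003, 0.0, -0.0, 0.1692]
[-0.0044, 0.039, 0.0003, -0.0, -0.0, 0.1692]
[0.0022, 0.0392, 0.0003, 0.0, -0.0, 0.1692]
[0.0088, 0.0382, 0.0003, 0.0, -0.0, 0.1692]
[0.0151, 0.0362, 0.0003, 0.0, -0.0, 0.1692]
[ 0.52997298 -0.33006809  0.01193964] [ 0.45116801 -0.30905834  0.01327827] [ 0.48554281 -0.3211733   0.01351964]
```

Request:
servo_tool(
  plan=[
    [100,-0.033,-0.021,0,0,0,0.17],
    [100,-0.036,-0.015,0,0,0,0.17],
    [100,-0.038,-0.009,0,0,0,0.17],
    [100,-0.039,-0.003,0,0,0,0.17],
    [100,-0.039,0.004,0,0,0,0.17],
    [100,-0.038,0.011,0,0,0,0.17],
    [100,-0.035,0.017,0,0,0,0.17],
    [100,-0.032,0.022,0,0,0,0.17],
  ],
)

```text
time_s: 1.1
ee_pos: [0.3563, 0.2938, 0.2053]
eef_rot: [-3.141, 0.0, 1.502]
force: [0.5, 0.3, -0.3]
grip_width: 0.0939
grip_force: 0.0
```

Request:
servo_tool(
  plan=[
    [100,-0.028,0.028,0,0,0,0.17],
    [100,-0.023,0.032,0,0,0,0.17],
    [100,-0.017,0.035,0,0,0,0.17],
    [100,-0.011,0.038,0,0,0,0.17],
    [100,-0.004,0.039,0,0,0,0.17],
    [100,0.002,0.039,0,0,0,0.17],
    [100,0.009,0.038,0,0,0,0.17],
    [100,0.015,0.036,0,0,0,0.16],
  ],
)

```text
time_s: 2.1
ee_pos: [0.5625, 0.0574, 0.2051]
eef_rot: [-3.142, 0.001, 0.152]
force: [-0.4, 1.0, -1.1]
grip_width: 0.094
grip_force: 0.0
```

```bash
python3 - <<'E'
from h import *
brief()
c=cam("side"); save(c,"pics/side1.png",(180,120,360,270),4); 
rows([.5645,.059,.134],.16,6)
E
```

```text
{'time_s': 2.1, 'qpos': [0.0368, 0.3348, 1.4759, 0.0, 1.3315, 1.4553], 'ee_pos': [0.5625, 0.0574, 0.2051], 'eef_rot': [-3.1415, 0.0006, 0.1523], 'force': [-0.4222, 0.9984, -1.0532], 'moment': [-0.0681, 0.1768, -0.059], 'grip_force': 0.0, 'grip_width': 0.094}
[0.0001, -0.0008, 0.0118, 0.0008, 0.0004, -0.003]
[0.0001, -0.0008, 0.0118, 0.0, 0.0, -0.003]
[0.0001, -0.0008, 0.0118, -0.0, 0.0, -0.003]
[0.0001, -0.0008, 0.0118, 0.0, 0.0, -0.003]
[0.0001, -0.0008, 0.0118, 0.0, 0.0, -0.003]
[0.0001, -0.0008, 0.0118, 0.0, 0.0, -0.003]
```

View pics/side1.png

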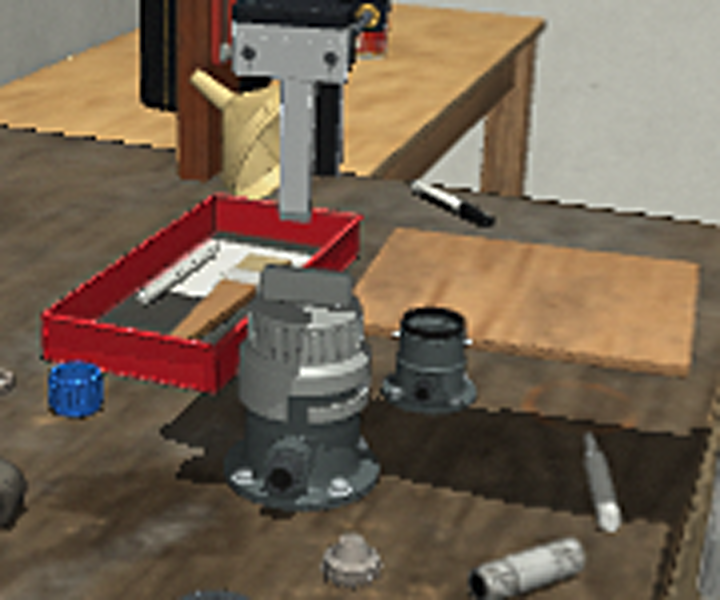

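Side crop: the near finger tip is at (295,218), right above the wing grip at (305,285). I use the finger's known place to check the side camera's bias.

```bash
python3 - <<'E'
from h import *
p,R,o=state(); c=cam("side"); P=cloud(c).reshape(-1,3)
Q=R.inv().apply(P-p)   # tool coords
m=(Q[:,2]>-.06)&(Q[:,2]<.003)&(abs(Q[:,0])<.03)&(abs(Q[:,1])<.08)
F=Q[m]; print(len(F)); near=F[F[:,1]<0] if (F[:,1]<0).sum()>(F[:,1]>0).sum() else F[F[:,1]>0]
for lo,hi in((-.06,-.04),(-.04,-.02),(-.02,0.003)):
    f=near[(near[:,2]>lo)&(near[:,2]<hi)]; print(len(f),f.min(0).round(4),f.max(0).round(4),np.median(f,0).round(4))
# cap grip in tool coords, side view
g=(abs(Q[:,0])<.045)&(abs(Q[:,1])<.03)&(p[2]-Q[:,2]>.142)&(p[2]-Q[:,2]<.17); G=Q[g]; print("grip",G.min(0).round(4),G.max(0).round(4),np.median(G,0).round(4))
E
```

```text
349
72 [-0.0112 -0.064  -0.0599] [ 0.0085 -0.0523 -0.0402] [-0.0021 -0.0599 -0.0499]
70 [-0.0111 -0.0646 -0.0394] [ 0.008  -0.0489 -0.0204] [-0.0027 -0.0603 -0.0297]
47 [-0.0109 -0.0631 -0.0191] [ 0.0077 -0.0502 -0.0022] [-0.0022 -0.0593 -0.0122]
grip [-0.0324 -0.0145  0.0488] [0.0294 0.0013 0.0627] [-0.0035 -0.0089  0.0546]
```

```bash
python3 - <<'E'
from h import *
brief(); rows([.5635,.0597,.134],.158,1)
E
```

```text
{'time_s': 2.2, 'qpos': [0.0345, 0.3365, 1.4749, -0.0004, 1.3311, 1.4545], 'ee_pos': [0.5631, 0.056, 0.2046], 'eef_rot': [3.1413, 0.001, 0.1509], 'force': [-0.6123, 0.1731, -0.5919], 'moment': [0.0102, 0.181, -0.0068], 'grip_force': 0.0, 'grip_width': 0.0938}
[0.001, -0.0037, 0.0706, 0.0003, 0.001, -0.0071]
```

Request:
servo_tool(
  plan=[
    [100,0.001,-0.0037,0.014,0,0.001,-0.007],
    [100,0,0,0.014,0,0,0],
    [100,0,0,0.014,0,0,0],
    [60,0,0,0.014,0,0,0],
    [40,0,0,0.014,0,0,0],
    [40,0,0,0,0,0,0],
    [40,0,0,0,0,0,0],
    [40,0,0,0,0,0,0],
  ],
  force=5,
)

```text
time_s: 3.2
ee_pos: [0.5626, 0.0623, 0.136]
eef_rot: [3.141, -0.002, 0.165]
force: [-0.1, 0.4, 0.4]
grip_width: 0.0473
grip_force: 0.0
```

```bash
python3 - <<'E'
from h import *
brief()
c=cam("top"); save(c,"pics/two.png",(230,160,300,225),6)
E
```

```text
{'time_s': 3.2, 'qpos': [0.0455, 0.3987, 1.5559, 0.0001, 1.185, 1.4514], 'ee_pos': [0.5626, 0.0623, 0.136], 'eef_rot': [3.1415, -0.002, 0.1648], 'force': [-0.0719, 0.3817, 0.3913], 'moment': [-0.0901, 0.1682, 0.0041], 'grip_force': 0.0, 'grip_width': 0.0473}
```

Request:
servo_tool(
  plan=[
    [0,0,0,0,0,0,0],
    [0,0,0,0,0,0,0],
    [0,0,0,0,0,0,0],
    [0,0,0,0,0,0,0],
    [0,0,0,0,0,0,0],
    [0,0,0,0,0,0,0],
    [0,0,0,0,0,0,0],
    [0,0,0,0,0,0,0],
  ],
  force=5,
)

```text
time_s: 4.25
ee_pos: [0.5624, 0.0622, 0.1355]
eef_rot: [3.142, -0.001, 0.165]
force: [1.7, -5.1, 3.9]
grip_width: 0.015
grip_force: 5.1
```

```bash
python3 - <<'E'
from h import *
brief(); 
E
```

```text
{'time_s': 4.25, 'qpos': [0.0455, 0.3992, 1.5564, 0.0001, 1.1848, 1.4515], 'ee_pos': [0.5624, 0.0622, 0.1355], 'eef_rot': [3.1415, -0.0012, 0.1648], 'force': [1.6842, -5.1049, 3.8912], 'moment': [-1.0282, -0.0606, 0.0339], 'grip_force': 5.1447, 'grip_width': 0.015}
```

Request:
servo_tool(
  plan=[
    [0,0,0.0008,0,0,0,0],
    [0,0,0.0008,0,0,0,0],
    [0,0,0,0,0,0,0],
    [0,0,0,0,0,0,0],
    [0,0,0,0,0,0,0],
    [0,0,0,0,0,0,0],
    [0,0,0,0,0,0,0],
    [0,0,0,0,0,0,0],
  ],
  force=8,
)

```text
time_s: 5.25
ee_pos: [0.5626, 0.0608, 0.1355]
eef_rot: [-3.141, -0.001, 0.165]
force: [-0.2, -2.4, 5.6]
grip_width: 0.015
grip_force: 8.0
```

Request:
servo_tool(
  plan=[
    [0,0,0.0006,0,0,0,0],
    [0,0,0,0,0,0,0],
    [0,0,0,0,0,0,0],
    [0,0,0,0.002,0,0,0],
    [0,0,0,0.002,0,0,0],
    [0,0,0,0.002,0,0,0],
    [0,0,0,0,0,0,0],
    [0,0,0,0,0,0,0],
  ],
  force=50,
)

```text
time_s: 6.25
ee_pos: [0.5628, 0.0599, 0.1295]
eef_rot: [3.141, -0.001, 0.165]
force: [1.2, -3.8, 5.0]
grip_width: 0.0135
grip_force: 49.6
```

Request:
servo_tool(
  plan=[
    [0,0,0.0003,0.001,0,0,0],
    [0,0,0,0.0005,0,0,0],
    [0,0,0,0,0,0,0],
    [0,0,0,0,0,0,0],
    [0,0,0,0,0,0,0],
    [0,0,0,0,0,0,0],
    [0,0,0,0,0,0,0],
    [0,0,0,0,0,0,0],
  ],
)

```text
time_s: 7.25
ee_pos: [0.563, 0.0597, 0.1284]
eef_rot: [3.141, -0.002, 0.165]
force: [2.3, -4.2, 6.2]
grip_width: 0.0137
grip_force: 49.7
```

```bash
python3 - <<'E'
from h import *
brief(); a=np.load("side0.npz"); P0=cloud(dict(a)); c=cam("side"); P=cloud(c)
# drop of the cap: mean depth-derived height change on cap skirt/dome edges
save(c,"pics/side2.png",(225,170,285,255),7)
E
```

```text
{'time_s': 7.25, 'qpos': [0.041, 0.4074, 1.5627, -0.0001, 1.1695, 1.447], 'ee_pos': [0.563, 0.0597, 0.1284], 'eef_rot': [3.1412, -0.002, 0.1649], 'force': [2.2733, -4.2111, 6.232], 'moment': [-0.8069, -0.1269, 0.0351], 'grip_force': 49.7355, 'grip_width': 0.0137}
```

View pics/side2.png

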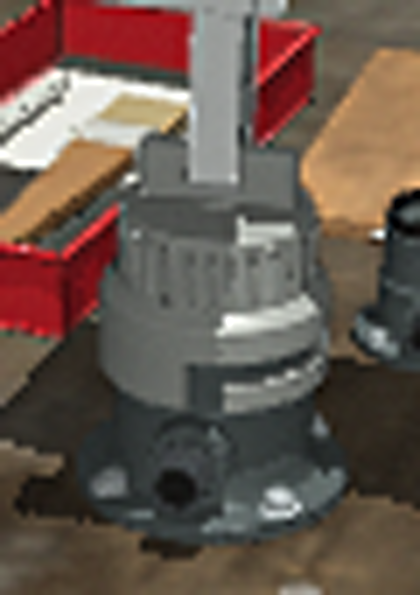

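The cap is pressed about 7 mm (6.2 N plus its weight fits the spring). Side crop: the skirt's lower edge now covers the neck and the fingers hold the wing at (215,170). Now the turn.

Request:
servo_tool(
  plan=[
    [0,0,0,0,0,0,-0.09],
    [0,0,0,0,0,0,-0.09],
    [0,0,0,0,0,0,-0.09],
    [0,0,0,0,0,0,-0.09],
    [0,0,0,0,0,0,-0.09],
    [0,0,0,0,0,0,-0.09],
    [0,0,0,0,0,0,-0.09],
    [0,0,0,0,0,0,-0.09],
  ],
)

```text
time_s: 8.3
ee_pos: [0.5627, 0.0592, 0.1283]
eef_rot: [3.14, 0.0, 0.887]
force: [-1.4, -7.2, 8.4]
grip_width: 0.0136
grip_force: 49.9
```

```bash
python3 -c "
from h import *
brief()"
```

```text
{'time_s': 8.3, 'qpos': [0.0405, 0.4073, 1.563, -0.0009, 1.1705, 0.7245], 'ee_pos': [0.5627, 0.0592, 0.1283], 'eef_rot': [3.1405, 0.0001, 0.8871], 'force': [-1.4121, -7.2384, 8.4425], 'moment': [-1.8067, 0.5401, -0.3598], 'grip_force': 49.8641, 'grip_width': 0.0136}
```

Request:
servo_tool(
  plan=[
    [0,-0.0005,0.0004,0,0,0,-0.094],
    [0,0,0,0,0,0,-0.094],
    [0,0,0,0,0,0,-0.094],
    [0,0,0,0,0,0,-0.094],
    [0,0,0,0,0,0,-0.094],
    [0,0,0,0,0,0,-0.094],
    [0,0,0,0,0,0,-0.094],
    [0,0,0,0,0,0,-0.09],
  ],
)

```text
time_s: 9.3
ee_pos: [0.5626, 0.0585, 0.1281]
eef_rot: [3.141, 0.001, 1.635]
force: [-0.3, -6.9, 7.2]
grip_width: 0.0139
grip_force: 49.9
```

```bash
python3 - <<'E'
from h import *
brief();c=cam("side"); save(c,"pics/side3.png",(225,170,285,255),7)
E
```

```text
{'time_s': 9.3, 'qpos': [0.0393, 0.4074, 1.5634, -0.001, 1.1702, -0.0248], 'ee_pos': [0.5626, 0.0585, 0.1281], 'eef_rot': [3.141, 0.0009, 1.6353], 'force': [-0.2969, -6.8552, 7.2301], 'moment': [-1.6559, 0.3824, -0.2311], 'grip_force': 49.8504, 'grip_width': 0.0139}
```

View pics/side3.png

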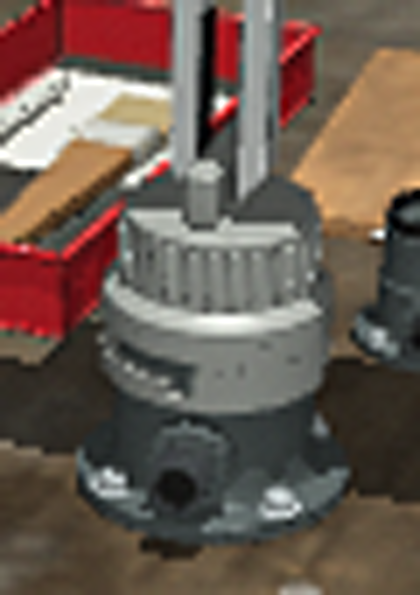

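Side crop: the cap has turned a quarter turn, with its J slot now at the left (150,370) and the wing at (205,195). Next a gentle trial lift.

Request:
servo_tool(
  plan=[
    [0,0,0,-0.002,0,0,0],
    [0,0,0,-0.002,0,0,0],
    [0,0,0,-0.002,0,0,0],
    [0,0,0,-0.002,0,0,0],
    [0,0,0,-0.002,0,0,0],
    [0,0,0,-0.002,0,0,0],
    [0,0,0,0,0,0,0],
    [0,0,0,0,0,0,0],
  ],
)

```text
time_s: 10.35
ee_pos: [0.5623, 0.0588, 0.1388]
eef_rot: [-3.141, 0.001, 1.633]
force: [3.2, -5.3, -4.4]
grip_width: 0.0133
grip_force: 49.9
```

Request:
servo_tool(
  plan=[
    [0,-0.0008,0.0004,-0.003,0,0,0],
    [0,0,0,-0.003,0,0,0],
    [0,0,0,-0.003,0,0,0],
    [0,0,0,-0.003,0,0,0],
    [0,0,0,-0.003,0,0,0],
    [0,0,0,-0.003,0,0,0],
    [0,0,0,-0.003,0,0,0],
    [0,0,0,0,0,0,0],
  ],
)

```text
time_s: 11.35
ee_pos: [0.5633, 0.0586, 0.1614]
eef_rot: [3.14, -0.0, 1.633]
force: [-0.0, -0.4, -3.2]
grip_width: 0.0138
grip_force: 49.9
```

Request:
servo_tool(
  plan=[
    [0,0,0,-0.016,0,0,0],
    [0,0,0,-0.016,0,0,0],
    [0,0,0,-0.016,0,0,0],
    [0,0,0,-0.016,0,0,0],
    [0,-0.0378,-0.0102,0,0,0,0],
    [0,-0.0378,-0.0102,0,0,0,0],
    [0,-0.0378,-0.0102,0,0,0,0],
    [0,-0.0378,-0.0102,0,0,0,0],
  ],
)

```text
time_s: 12.35
ee_pos: [0.5314, -0.0963, 0.2257]
eef_rot: [3.14, 0.0, 1.633]
force: [2.0, 0.2, -3.5]
grip_width: 0.0135
grip_force: 49.9
```

Request:
servo_tool(
  plan=[
    [0,-0.0378,-0.0102,0,0,0,0],
    [0,-0.0378,-0.0102,0,0,0,0],
    [0,-0.0378,-0.0102,0,0,0,0],
    [0,-0.0378,-0.0102,0,0,0,0],
    [0,-0.0378,-0.0102,0,0,0,0],
    [0,-0.0378,-0.0102,0.0,0,0,0],
    [0,0,0,0.03,0,0,0],
    [0,0,0,0.03,0,0,0],
  ],
)

```text
time_s: 13.35
ee_pos: [0.4846, -0.3258, 0.1648]
eef_rot: [3.14, 0.0, 1.632]
force: [0.2, 0.1, -3.4]
grip_width: 0.0138
grip_force: 49.9
```

```bash
python3 - <<'E'
from h import *
brief();c=cam("side"); P=cloud(c)
p,R,o=state(); Q=P.reshape(-1,3)-p
m=(np.hypot(Q[:,0],Q[:,1])<.06)&(Q[:,2]<-.03)&(Q[:,2]>-.1); v=Q[m]; print(len(v), np.percentile(v[:,2],[0,1,3,10,20]).round(4)); print((np.percentile(v[:,2],1)+p[2]).round(4))
t=cam("top"); T=cloud(t)
E
```

```text
{'time_s': 13.35, 'qpos': [-0.6549, 0.4087, 1.4712, 0.0008, 1.2603, -0.7163], 'ee_pos': [0.4846, -0.3258, 0.1648], 'eef_rot': [3.14, 0.0004, 1.6319], 'force': [0.1797, 0.1224, -3.404], 'moment': [-0.073, 0.0404, 0.0197], 'grip_force': 49.865, 'grip_width': 0.0138}
268 [-0.0688 -0.0682 -0.0668 -0.0642 -0.0607]
0.0922
```

Request:
servo_tool(
  plan=[
    [0,0,0,0.022,0,0,0],
    [0,0,0,0.022,0,0,0],
    [0,0,0,0.015,0,0,0],
    [0,0,0,0.008,0,0,0],
    [0,0,0,0.004,0,0,0],
    [0,0,0,0.002,0,0,0],
    [0,0,0,0.001,0,0,0],
    [0,0,0,0,0,0,0],
  ],
)

```text
time_s: 14.45
ee_pos: [0.4849, -0.3253, 0.0911]
eef_rot: [3.14, 0.0, 1.633]
force: [-0.2, 0.4, -3.1]
grip_width: 0.0134
grip_force: 49.9
```

Request:
servo_tool(
  plan=[
    [0,0,0,0.001,0,0,0],
    [0,0,0,0.001,0,0,0],
    [0,0,0,0.001,0,0,0],
    [0,0,0,0.0005,0,0,0],
    [0,0,0,0.0005,0,0,0],
    [0,0,0,0.0005,0,0,0],
    [0,0,0,0,0,0,0],
    [0,0,0,0,0,0,0],
  ],
)

```text
time_s: 15.45
ee_pos: [0.4849, -0.3252, 0.0863]
eef_rot: [3.141, -0.0, 1.633]
force: [0.3, -0.4, -2.2]
grip_width: 0.0137
grip_force: 49.9
```

Request:
servo_tool(
  plan=[
    [0,0,0,0.0003,0,0,0],
    [0,0,0,0.0003,0,0,0],
    [0,0,0,0.0003,0,0,0],
    [0,0,0,0.0003,0,0,0],
    [0,0,0,0,0,0,0],
    [0,0,0,0,0,0,0],
    [0,0,0,0,0,0,0],
    [0,0,0,0,0,0,0],
  ],
)

```text
time_s: 16.45
ee_pos: [0.4853, -0.3254, 0.0859]
eef_rot: [3.139, 0.001, 1.633]
force: [0.6, 0.4, 6.2]
grip_width: 0.0136
grip_force: 49.9
```

Request:
servo_tool(
  plan=[
    [0,0,0,-0.0008,0,0,0],
    [40,0,0,0,0,0,0],
    [40,0,0,0,0,0,0],
    [40,0,0,0,0,0,0],
    [40,0,0,0,0,0,0],
    [40,0,0,-0.015,0,0,0],
    [50,0,0,-0.03,0,0,0],
    [60,0,0,-0.04,0,0,0],
  ],
)

```text
time_s: 17.45
ee_pos: [0.4845, -0.325, 0.1724]
eef_rot: [3.141, -0.001, 1.633]
force: [-0.0, 0.1, 0.2]
grip_width: 0.0534
grip_force: 0.0
```

```bash
python3 - <<'E'
from h import *
brief();t=cam("top");s=cam("side"); np.savez("top4.npz",**t); np.savez("side4.npz",**s)
a=t["pixels"][175:225,240:292,::-1]; b=s["pixels"][165:255,225:345,::-1]
k=cv2.resize(a,(416,400),interpolation=2); l=cv2.resize(b,(384,288),interpolation=2)
o=np.zeros((400,800,3),np.uint8); o[:,:416]=k; o[:288,416:]=l; cv2.imwrite("pics/two4.png",o)
Pt=cloud(t)[175:225,240:292].reshape(-1,3); Ps=cloud(s)[165:255,225:275].reshape(-1,3)
for n,P in(("t",Pt),("s",Ps)):
  for lo,hi in((.104,.14),(.086,.102),(.072,.084)):
    Q=P[(P[:,2]>lo)&(P[:,2]<hi)]
    if len(Q)>5:
        r=cv2.minAreaRect((Q[:,:2]*1000).astype(np.float32)); print(n,lo,len(Q),np.round(r[0],1),np.round(r[1],1),round(r[2],1),np.median(Q,0).round(4))
P=cloud(s)[165:255,225:365].reshape(-1,3); Q=P[(P[:,1]<-.2)&(P[:,2]>.03)&(P[:,2]<.11)]; r=cv2.minAreaRect((Q[:,:2]*1000).astype(np.float32)); print("cap",r,np.percentile(Q[:,2],[50,99]))
E
```

```text
{'time_s': 17.45, 'qpos': [-0.654, 0.4015, 1.4629, 0.0008, 1.2772, -0.7162], 'ee_pos': [0.4845, -0.325, 0.1724], 'eef_rot': [3.1411, -0.0005, 1.6328], 'force': [-0.0453, 0.1471, 0.223], 'moment': [-0.0941, 0.0164, 0.0093], 'grip_force': 0.0, 'grip_width': 0.0534}
t 0.104 43 [566.1  57.9] [46.1  8. ] 12.3 [0.5646 0.0574 0.1142]
t 0.086 110 [565.6  58. ] [71.1 72.6] 76.2 [0.5614 0.0607 0.0933]
t 0.072 172 [563.5  57.3] [71.1 71.2] 51.3 [0.5669 0.0543 0.081 ]
s 0.104 83 [561.5  59.4] [45.1  9. ] 11.6 [0.5611 0.0599 0.1112]
s 0.086 153 [560.9  61.8] [71.5 70.3] 15.2 [0.5525 0.0762 0.0922]
s 0.072 202 [560.2  60.9] [73.6 73.9] 62.8 [0.5617 0.0706 0.0793]
cap ((646.1826171875, -294.5992431640625), (191.2261505126953, 401.3128356933594), 79.91925811767578) [0.04796267 0.10484075]
```

View pics/two4.png

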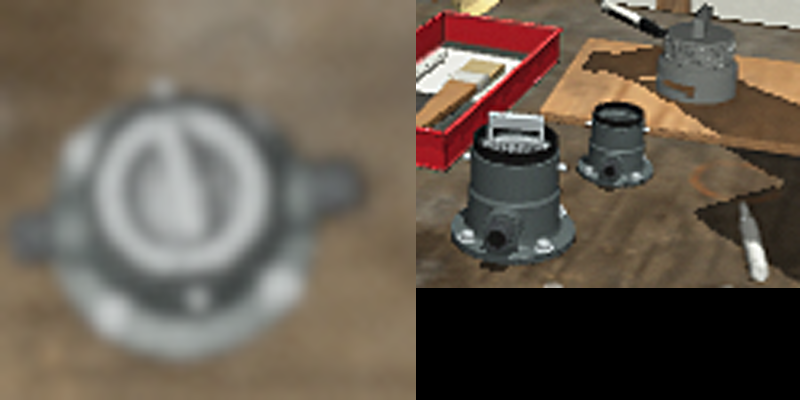

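Left: the basket's flange ring is at (183,190), with the bail bar running from (165,120) to (200,230). Right: the cap stands upright on the board at (700,60), and the strainer is open with the bail visible at (518,125).

```bash
python3 - <<'E'
from h import *
rows([.563,.0584,.165],.205,13)
E
```

```text
[0.0292, 0.0077, 0.0008, 0.0072, 0.0046, 0.1098]
[0.0298, 0.0045, 0.0009, 0.0, -0.0, 0.1098]
[0.0302, 0.0012, 0.0009, 0.0, -0.0, 0.1098]
[0.0301, -0.0021, 0.0009, -0.0, -0.0, 0.1098]
[0.0297, -0.0054, 0.0009, 0.0, -0.0, 0.1098]
[0.0289, -0.0086, 0.0009, -0.0, -0.0, 0.1098]
[0.0278, -0.0117, 0.0009, 0.0, -0.0, 0.1098]
[0.0263, -0.0147, 0.0009, 0.0, -0.0, 0.1098]
[0.0246, -0.0175, 0.0009, -0.0, -0.0, 0.1098]
[0.0225, -0.0201, 0.0009, 0.0, -0.0, 0.1098]
[0.0202, -0.0225, 0.0009, 0.0, -0.0, 0.1098]
[0.0176, -0.0245, 0.0009, 0.0, -0.0, 0.1098]
[0.0148, -0.0263, 0.0009, 0.0, -0.0, 0.1098]
```

Request:
servo_tool(
  plan=[
    [40,0.0292,0.0077,0,0,0,0.11],
    [40,0.0298,0.0045,0,0,0,0.11],
    [40,0.0302,0.0012,0,0,0,0.11],
    [40,0.0301,-0.0021,0,0,0,0.11],
    [40,0.0297,-0.0054,0,0,0,0.11],
    [40,0.0289,-0.0086,0,0,0,0.11],
    [40,0.0278,-0.0117,0,0,0,0.11],
    [40,0.0263,-0.0147,0,0,0,0.11],
  ],
)

```text
time_s: 18.55
ee_pos: [0.5323, -0.0876, 0.1714]
eef_rot: [3.141, -0.001, 0.749]
force: [0.4, 0.3, 0.1]
grip_width: 0.0377
grip_force: 0.0
```

Request:
servo_tool(
  plan=[
    [40,0.0246,-0.0175,0,0,0,0.11],
    [40,0.0225,-0.0201,0,0,0,0.11],
    [40,0.0202,-0.0225,0,0,0,0.11],
    [40,0.0176,-0.0245,0,0,0,0.11],
    [40,0.0148,-0.0263,0,0,0,0.11],
    [40,0,0,0,0,0,0],
    [40,0,0,0,0,0,0],
    [40,0,0,0,0,0,0],
  ],
)

```text
time_s: 19.55
ee_pos: [0.5621, 0.0585, 0.1712]
eef_rot: [3.141, -0.001, 0.203]
force: [0.8, -0.5, -0.6]
grip_width: 0.0373
grip_force: 0.0
```

```bash
python3 - <<'E'
from h import *
brief(); rows([.563,.0584,.097],.205,1)
E
```

```text
{'time_s': 19.55, 'qpos': [0.0389, 0.362, 1.5203, 0.0, 1.2582, 1.4068], 'ee_pos': [0.5621, 0.0585, 0.1712], 'eef_rot': [3.1414, -0.0011, 0.2028], 'force': [0.7765, -0.5107, -0.5602], 'moment': [-0.0247, 0.1967, -0.0064], 'grip_force': 0.0, 'grip_width': 0.0373}
[0.0008, 0.0003, 0.0742, 0.0002, -0.0011, -0.0022]
```

Request:
servo_tool(
  plan=[
    [40,0.0008,0,0.018,0,0,0],
    [40,0,0,0.018,0,0,0],
    [40,0,0,0.018,0,0,0],
    [40,0,0,0.014,0,0,0],
    [30,0,0,0.006,0,0,0],
    [0,0,0,0,0,0,0],
    [0,0,0,0,0,0,0],
    [0,0,0,0,0,0,0],
  ],
  force=5,
)

```text
time_s: 20.55
ee_pos: [0.5638, 0.0585, 0.0983]
eef_rot: [3.139, -0.003, 0.203]
force: [0.1, -7.6, 2.5]
grip_width: 0.008
grip_force: 5.0
```

Request:
servo_tool(
  plan=[
    [0,0,0,0,0,0,0],
    [0,0,0,0,0,0,0],
    [0,0,0,0,0,0,0],
    [0,0,0,0,0,0,0],
    [0,0,0,0,0,0,0],
    [0,0,0,0,0,0,0],
    [0,0,0,0,0,0,0],
    [0,0,0,0,0,0,0],
  ],
  force=15,
)

```text
time_s: 21.55
ee_pos: [0.5638, 0.0583, 0.0981]
eef_rot: [3.139, -0.003, 0.202]
force: [0.5, -9.1, 4.9]
grip_width: 0.0081
grip_force: 15.0
```

Request:
servo_tool(
  plan=[
    [0,0,0.0005,0,0,0,0],
    [0,0,0.0005,0,0,0,0],
    [0,0,0,0,0,0,0],
    [0,0,0,0,0,0,0],
    [0,0,0,0,0,0,0],
    [0,0,0,0,0,0,0],
    [0,0,0,0,0,0,0],
    [0,0,0,0,0,0,0],
  ],
  force=25,
)

```text
time_s: 22.55
ee_pos: [0.5638, 0.058, 0.0979]
eef_rot: [3.14, -0.003, 0.203]
force: [2.1, -6.1, 2.6]
grip_width: 0.0076
grip_force: 25.0
```

Request:
servo_tool(
  plan=[
    [0,-0.0003,0.0008,-0.001,0,0,0],
    [0,0,0.0004,-0.001,0,0,0],
    [0,0,0,-0.001,0,0,0],
    [0,0,0,-0.002,0,0,0],
    [0,0,0,-0.002,0,0,0],
    [0,0,0,-0.002,0,0,0],
    [0,0,0,-0.002,0,0,0],
    [0,0,0,0,0,0,0],
  ],
  force=30,
)

```text
time_s: 23.55
ee_pos: [0.5632, 0.0574, 0.1082]
eef_rot: [3.142, -0.001, 0.203]
force: [-0.4, 0.5, -1.1]
grip_width: 0.0077
grip_force: 30.0
```

Request:
servo_tool(
  plan=[
    [0,0,0,-0.012,0,0,0],
    [0,0,0,-0.014,0,0,0],
    [0,0,0,-0.016,0,0,0],
    [0,0,0,-0.018,0,0,0],
    [0,0,0,-0.02,0,0,0],
    [0,0,0,0,0,0,0],
    [0,0.0017,-0.0346,0,0,0,0],
    [0,0.0017,-0.0346,0,0,0,0],
  ],
)

```text
time_s: 24.55
ee_pos: [0.5521, 0.1264, 0.1874]
eef_rot: [3.142, -0.0, 0.202]
force: [0.6, -0.3, -2.0]
grip_width: 0.0079
grip_force: 30.0
```

Request:
servo_tool(
  plan=[
    [0,0.0017,-0.0346,0,0,0,0],
    [0,0.0017,-0.0346,0,0,0,0],
    [0,0.0017,-0.0346,0,0,0,0],
    [0,0.0017,-0.0346,0,0,0,0],
    [0,0.0017,-0.0346,0,0,0,0],
    [0,0,0,0.02,0,0,0],
    [0,0,0,0.02,0,0,0],
    [0,0,0,0,0,0,0],
  ],
)

```text
time_s: 25.55
ee_pos: [0.5251, 0.2966, 0.1462]
eef_rot: [3.141, 0.003, 0.203]
force: [-0.1, -0.3, -2.2]
grip_width: 0.008
grip_force: 30.0
```

```bash
python3 - <<'E'
from h import *
brief();s=cam("side"); t=cam("top"); np.savez("side5.npz",**s); np.savez("top5.npz",**t); save(s,"pics/side5.png",(190,180,290,310),5.7*.8)
p,R,o=state()
P=cloud(s).reshape(-1,3); Q=P[(np.hypot(P[:,0]-p[0],P[:,1]-p[1])<.045)]
for lo,hi in((.118,.127),(.1,.115),(.03,.045)):
    q=Q[(Q[:,2]>lo)&(Q[:,2]<hi)]
    if len(q)>5:
        r=cv2.minAreaRect((q[:,:2]*1000).astype(np.float32)); print(lo,len(q),np.round(r[0],1),np.round(r[1],1),round(r[2],1),(q[:,:2].min(0)).round(4),q[:,:2].max(0).round(4))
b=Q[(Q[:,2]>.05)&(Q[:,2]<.13)]; print("z",np.percentile(b[:,2],[0,2,50,98,100]).round(4), p)
E
```

```text
{'time_s': 25.55, 'qpos': [0.4536, 0.47, 1.4281, -0.0003, 1.2462, 1.8216], 'ee_pos': [0.5251, 0.2966, 0.1462], 'eef_rot': [3.1407, 0.0025, 0.2028], 'force': [-0.1159, -0.2861, -2.204], 'moment': [0.0052, 0.0982, -0.0467], 'grip_force': 29.9986, 'grip_width': 0.008}
0.118 129 [522.7 298.4] [49.4 54.1] 3.1 [0.498  0.2714] [0.5476 0.3259]
0.1 200 [522.1 298.5] [48.5 53.7] 4.6 [0.4978 0.2718] [0.547  0.3251]
0.03 240 [525.3 297.2] [53.5 53.9] 30.0 [0.4981 0.267 ] [0.5525 0.3243]
z [0.0883 0.0944 0.1159 0.1299 0.13  ] [0.52611514 0.29693731 0.14843492]
```

View pics/side5.png

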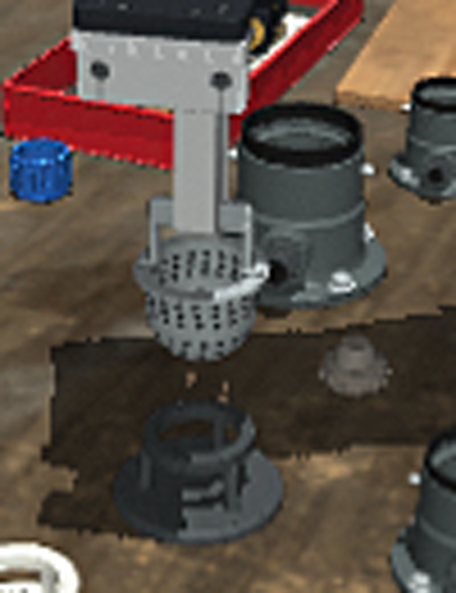

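Side crop: the basket hangs level with its cup at (202,290), above the dark ring at (199,435). The white rest stays apart at lower left. I check the lateral offset using rays.

```bash
python3 - <<'E'
from h import *
s=dict(np.load("side5.npz")); k=5.7*.8
f=lambda x,y:(190+(x+.5)/k-.5,180+(y+.5)/k-.5)
P=cloud(s); r=s["pose"][:3,0]; r=r*[1,1,0]; r/=np.linalg.norm(r)
def ext(lo,hi,c=(.526,.297),rad=.05):
    m=(P[...,2]>lo)&(P[...,2]<hi)&(np.hypot(P[...,0]-c[0],P[...,1]-c[1])<rad); q=P[m]@r; return q.min().round(4),q.max().round(4),((q.min()+q.max())/2).round(4)
print("cup",ext(.1,.118),"cup2",ext(.108,.118),"flange",ext(.122,.131),"ring",ext(.031,.043,rad=.035),"tcp",(np.array([.5255,.2967,0])@r).round(4))
for n,z,a,b in(("cup",.112,146,258),("flange",.1275,133,272)):
    y={"cup":300,"flange":270}[n]
    print(n,(onplane(s,[f(a,y),f(b,y)],z)@r).mean().round(4))
print("ring",(onplane(s,[f(142,428),f(257,428)],.038)@r).mean().round(4))
w=onplane(s,[f(199.5,400),f(199.5,467)],.038); print(w) # ring front/back
o,d,_=ray(s,[f(202,362)]); print(o,d)
E
```

```text
cup (np.float64(-0.6197), np.float64(-0.5689), np.float64(-0.5943)) cup2 (np.float64(-0.6196), np.float64(-0.5689), np.float64(-0.5942)) flange (np.float64(-0.626), np.float64(-0.5649), np.float64(-0.5954)) ring (np.float64(-0.623), np.float64(-0.5696), np.float64(-0.5963)) tcp -0.5963
cup -0.5946
flange -0.5945
ring -0.5957
[[0.53584654 0.27104681 0.038     ]
 [0.51325905 0.32293033 0.038     ]]
[0.24823397 0.93711593 0.51467723] [[ 0.33973732 -0.79016175 -0.53880483]]
```

Request:
servo_tool(
  plan=[
    [0,0.0011,0,0.015,0,0,0],
    [0,0,0,0.014,0,0,0],
    [0,0,0,0.01,0,0,0],
    [0,0,0,0.005,0,0,0],
    [0,0,0,0.003,0,0,0],
    [0,0,0,0.002,0,0,0],
    [0,0,0,0.001,0,0,0],
    [0,0,0,0,0,0,0],
  ],
)

```text
time_s: 26.65
ee_pos: [0.5272, 0.2972, 0.0982]
eef_rot: [-3.142, -0.001, 0.203]
force: [-0.6, 0.0, -1.6]
grip_width: 0.0079
grip_force: 30.0
```

Request:
servo_tool(
  plan=[
    [0,0,0,0.001,0,0,0],
    [0,0,0,0.001,0,0,0],
    [0,0,0,0.001,0,0,0],
    [0,0,0,0.0005,0,0,0],
    [0,0,0,0.0005,0,0,0],
    [0,0,0,0.0005,0,0,0],
    [0,0,0,0,0,0,0],
    [0,0,0,0,0,0,0],
  ],
)

```text
time_s: 27.65
ee_pos: [0.5272, 0.2972, 0.0938]
eef_rot: [3.142, -0.001, 0.203]
force: [-0.4, -1.5, 2.6]
grip_width: 0.0077
grip_force: 30.0
```

Request:
servo_tool(
  plan=[
    [0,-0.0002,0.0004,0,0,0,0],
    [0,-0.0002,0.0004,0,0,0,0],
    [0,0,0,0.0003,0,0,0],
    [0,0,0,0.0003,0,0,0],
    [0,0,0,0,0,0,0],
    [0,0,0,0,0,0,0],
    [0,0,0,0,0,0,0],
    [0,0,0,0,0,0,0],
  ],
)

```text
time_s: 28.65
ee_pos: [0.5269, 0.2963, 0.093]
eef_rot: [3.142, -0.001, 0.203]
force: [-0.7, -1.2, 1.9]
grip_width: 0.0074
grip_force: 30.0
```

Request:
servo_tool(
  plan=[
    [0,-0.0004,0.0006,0,0,0,0],
    [0,0,0,0.0003,0,0,0],
    [0,0,0,0.0003,0,0,0],
    [0,0,0,0,0,0,0],
    [0,0,0,0,0,0,0],
    [0,0,0,0,0,0,0],
    [0,0,0,0,0,0,0],
    [0,0,0,0,0,0,0],
  ],
)

```text
time_s: 29.65
ee_pos: [0.5266, 0.2957, 0.0924]
eef_rot: [3.142, -0.001, 0.203]
force: [0.2, -0.3, 0.7]
grip_width: 0.0079
grip_force: 30.0
```

```bash
python3 - <<'E'
from h import *
brief();s=cam("side"); save(s,"pics/side6.png",(190,200,270,300),5.5)
P=cloud(s); r=s["pose"][:3,0]; r=r*[1,1,0]; r/=np.linalg.norm(r)
def ext(lo,hi,c=(.526,.297),rad=.05):
    m=(P[...,2]>lo)&(P[...,2]<hi)&(np.hypot(P[...,0]-c[0],P[...,1]-c[1])<rad); q=P[m]; l=q@r; return l.min().round(4),l.max().round(4),((l.min()+l.max())/2).round(4),np.percentile(q[:,2],[2,98]).round(4)
print("cup",ext(.05,.064),"flange",ext(.068,.08),"ring",ext(.031,.043,rad=.035))
E
```

```text
{'time_s': 29.65, 'qpos': [0.4511, 0.5273, 1.4762, -0.0003, 1.1371, 1.8192], 'ee_pos': [0.5266, 0.2957, 0.0924], 'eef_rot': [3.1415, -0.001, 0.2028], 'force': [0.1867, -0.2954, 0.739], 'moment': [-0.1552, 0.1404, 0.0139], 'grip_force': 29.9987, 'grip_width': 0.0079}
cup (np.float64(-0.6198), np.float64(-0.5701), np.float64(-0.5949), array([0.0504, 0.0637])) flange (np.float64(-0.6273), np.float64(-0.5659), np.float64(-0.5966), array([0.0684, 0.0792])) ring (np.float64(-0.6228), np.float64(-0.5696), np.float64(-0.5962), array([0.0313, 0.0419]))
```

View pics/side6.png

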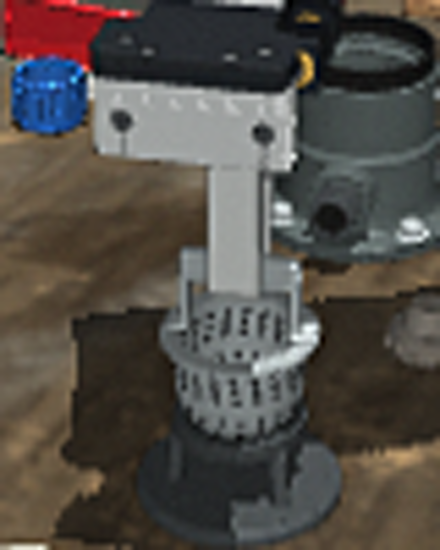

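Side crop: the basket sits in the dark ring, with the flange at (242,340) level and centred over the ring at (240,440). TCP height 92.4 mm matches the expected 92.6 mm. I ease the grip and then open.

Request:
servo_tool(
  plan=[
    [0,0,0,0.0002,0,0,0],
    [0,0,0,0,0,0,0],
    [0,0,0,0,0,0,0],
    [10,0,0,0,0,0,0],
    [11,0,0,0,0,0,0],
    [13,0,0,0,0,0,0],
    [18,0,0,0,0,0,0],
    [25,0,0,0,0,0,0],
  ],
  force=4,
)

```text
time_s: 30.7
ee_pos: [0.5266, 0.2957, 0.0921]
eef_rot: [3.142, -0.001, 0.203]
force: [0.1, -0.2, -1.2]
grip_width: 0.0222
grip_force: 0.0
```

Request:
servo_tool(
  plan=[
    [35,0,0,0,0,0,0],
    [40,0,0,0,0,0,0],
    [40,0,0,-0.003,0,0,0],
    [40,0,0,-0.01,0,0,0],
    [40,0,0,-0.02,0,0,0],
    [40,0,0,-0.03,0,0,0],
    [40,0,0,-0.04,0,0,0],
    [40,0,0,0,0,0,0],
  ],
)

```text
time_s: 31.7
ee_pos: [0.5276, 0.2962, 0.1992]
eef_rot: [-3.14, -0.007, 0.203]
force: [-0.3, 1.0, -0.2]
grip_width: 0.0377
grip_force: 0.0
```

```bash
python3 - <<'E'
from h import *
brief();s=cam("side"); save(s,"pics/side7.png",(180,120,370,310),3.1)
P=cloud(s); r=s["pose"][:3,0]; r=r*[1,1,0]; r/=np.linalg.norm(r)
m=(np.hypot(P[...,0]-.526,P[...,1]-.296)<.05)
def ext(lo,hi):
    q=P[m&(P[...,2]>lo)&(P[...,2]<hi)]; l=q@r; return l.min().round(4),l.max().round(4),((l.min()+l.max())/2).round(4)
print("cup",ext(.05,.064),"flange",ext(.068,.08),"ring",ext(.031,.043))
q=P[m&(P[...,2]>.09)&(P[...,2]<.125)]; x=(q[:,0]-.526)*np.cos(.2)+(q[:,1]-.296)*np.sin(.2)
for a,b in((-.03,-.01),(-.01,.01),(.01,.03)):
    k=(x>a)&(x<b); print("bar top",k.sum(),np.percentile(q[k,2],95).round(4) if k.any() else None)
E
```

```text
{'time_s': 31.7, 'qpos': [0.4512, 0.4237, 1.3684, -0.0003, 1.3424, 1.8192], 'ee_pos': [0.5276, 0.2962, 0.1992], 'eef_rot': [-3.1401, -0.007, 0.2028], 'force': [-0.3047, 1.0296, -0.1709], 'moment': [-0.0045, 0.067, 0.0086], 'grip_force': 0.0, 'grip_width': 0.0377}
cup (np.float64(-0.62), np.float64(-0.57), np.float64(-0.595)) flange (np.float64(-0.6271), np.float64(-0.5659), np.float64(-0.5965)) ring (np.float64(-0.6228), np.float64(-0.5696), np.float64(-0.5962))
bar top 55 0.1104
bar top 60 0.1107
bar top 45 0.1098
```

View pics/side7.png

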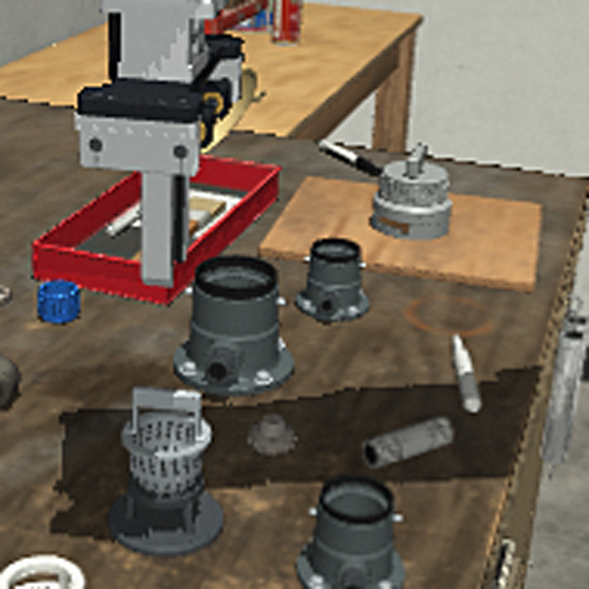

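The side view shows the basket level and centred in the dark ring at (165,460), the cap upright on the board at (412,200), and the gripper clear. Handing in.

```bash
python3 -c "
from station import ctrl
print(ctrl.hand_in())"
```

```text
the job is handed in; nothing more can be done
None
```

The job is handed in: the cap stands upright on the plywood board and the basket sits level and centred in the dark ring rest, after about 32 s of robot time; the judge's verdict was not shown.

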